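# Uncouple a mist nozzle from a nursery water riser

### The arm

A 6-joint arm with a two-finger parallel gripper is mounted at the origin on the work surface. World frame = base frame: x ahead of the robot, y to its left, z up, the work surface at z = 0. Lengths are in m, angles in degrees, forces in N, time in s.
With the tool pointing down it reaches from about 0.25 to 0.725 m from the base axis. Payload 9.7 kg.
Tool frame: the origin (TCP) lies where the fingers leave the gripper's body, on its centre line; the fingertips stand 73 mm ahead of it and the grasp point (between the pads) lies 54 mm ahead of it; y points along the fingers, x is the direction in which the jaws open and shut, and the axes are right-handed (so a half turn about y gives the same grasp; the last joint's range is limited). The gripper opens to 85 mm and grips with 20 to 120 N. Pads are 22 mm wide; open, the fingers measure 114 mm over their backs; the gripper's body (76 mm by 85 mm) begins 54 mm behind the grasp point. The pads swing forward as they close: fully open they stand 13 mm farther back than shut.
Start: joints at [-76.834, 4.979, 10.078, 95.1, 0, 90], TCP at [0.125, -0.536, 0.304] pointing down, gripper open.
Joint ranges: [-179.16, 179.16], [-48.56, 103.87], [-65.8, 70.77], [-126.05, 130.52], [-82.76, 87.17], [-180, 180]. Speed limits (degrees/s): [127.2, 127.2, 147.25, 180, 180, 180].

### API

Orientations are given as [roll, pitch, yaw] about the fixed x, y, z axes, in that order (R = Rz(yaw) Ry(pitch) Rx(roll)).
In Python, from workcell import sensors, imaging, bot, models gives the robot as it stands.
- The arm moves only by the tool arm_command, never from a script. Its argument "rows" is one flat list of numbers, 7 for each row, row after row: the shift along the tool's x, y, z in cm, then the turn, a rotation vector about the tool's x, y, z in degrees, then the gripper's target within -1 to 1 (fully open at 1, half-way at 0, shut at -1). A call has 1 to 12 rows; each row is the pose to reach, as a shift and turn from the pose commanded when the call began, along the tool's axes at that moment; what a row does not reach only later rows make up. A row lasts 1/12 s, in which the tool goes at most 41.7 mm and 7.16 degrees, less where a joint would pass 70% of its speed; a pose out of reach is approached as far as the arm can. A call with a gripper value outside its range is refused whole. The fingers move at their own pace and stop on an object; "force" is the grip in N (left out, the last holds). Time passes only in rows, so rows that repeat a pose let the fingers close. It gives the time, the measured TCP pose, the force and the opening at its end, in the units of the state.
- sensors.get_obs(): the state, without advancing time (a new reading comes with each control period).
- imaging.camera(name): name is "scene" or "top"; returns a dict with "pixels" (400x640x3 uint8, blue, green, red), "z_map" (400x640 float32, m along the optical axis (not along the pixel's ray), 0 where there is no reading), "camera_matrix" (3x3 intrinsics, pixels), "D" ([k1, k2, p1, p2, k3] as OpenCV has them; the pictures are not rectified), "world_from_camera" (4x4, takes a point from camera to world coordinates). Camera axes: x right, y up, looking along -z (the intrinsics and any distortion apply to the point x, -y, -z); pixel columns grow to the right and rows downward; lengths in m; the calibration is good to about 2 mm. A picture is of the moment at which its call begins.
- bot.job_done(): hands the job in, once; it reports no verdict.
Trained networks look in the newest picture that a camera, given by its name, has taken for a name from the list of things; names that differ only in an ending like _2 or _b are one class to them, and where a whole thing is asked for, a point or a joint stands for the part that bears it (a point fixed in the world has none). Each returns a list of dicts, best first, with "conf" (0 to 1); they miss things now and then, are a little off and sometimes report something else, mostly with a low value. They report only what shows in the picture. A call takes as long as a camera call.
- models.search_frame(thing, camera): "extent" ([centre column, centre row, width, height] in pixels, round what is visible of it).
- models.spot_point(thing, camera): "location" ([column, row] in pixels: a listed point, or the origin of a listed thing).
The state is a dict: "time": time; "q": joint angles; "qd": joint speeds; "joint_efforts": joint torques, N m; "ee_pos": TCP position; "tcp_rot": TCP orientation; "wrist_force": force on the tool from outside, world axes, zero at the start; "torque": the same for the moment, N m; "opening": finger opening in m.
Only numpy, scipy, OpenCV 4.12 (cv2) and the standard library are available. Lean on these libraries where they do the work, as an engineer would, in place of code of your own. Each camera call takes 0.05 s, during which the arm holds its last target.

### The job

Take the brass mist nozzle off the riser's quick coupling: press the coupling's flanged sleeve down against its spring with the fingertips, steadily and without ramming it against its stop, take hold of the nozzle while the sleeve is down and draw it straight up out of the socket without yanking at the lock, so that the sleeve springs back up. Then stand the nozzle upright, foot down and fully home, in the empty holder block and let go of it. Leave everything else on the bench where it is.

Things in the scene. Friction and masses are not known exactly. Their poses are not given: they have to be found in the camera images.
- coupling: Fixed upright quick coupling on a grey 110 x 110 x 12 mm base plate; a brass side pipe up to 41 mm high runs 90 mm out along its +x. Origin under the plate on the coupling's vertical axis, z up. A 42 mm steel sleeve, sprung upward, slides on the socket and carries a thumb flange. Damaged if the sleeve is pressed against its stop with over 25 N, or if over 40 N is pulled, pried or rammed on it through the nozzle.
- flange_low (a point): Point on the coupling axis 106 mm above the origin: the lowest height of the thumb flange's top, sleeve up. The flange is a flat steel ring 68 mm across, 6 mm thick, with a 29 mm hole through which the nozzle's body stands up. It is screwed on 0 to 26 mm higher than this point, differently each time and not measured: find it by touch or sight. Press it down to push the sleeve down.
- sleeve (a joint): Sleeve pushed down, m: 0 up, 0.0145 hard stop. Needs about 5 N at first, 10 N at the stop. Pawls lock the nozzle while under about 0.009. The sleeve follows the fingertips up, so have it 0.0115 to 0.014 down, fingers shut on the nozzle, when the lift begins: after 2 mm the nozzle is past the lock. The pawls then rub on its foot (up to 15 N) until it has risen 8 to 15 mm; then the sleeve snaps up.
- coupling_floor (a point): Floor of the coupling's socket on its axis, 65 mm above the origin of the coupling, where the nozzle's foot stands at the start. The bore is 21 mm wide, its rim 24 mm above this point.
- nozzle_mid (a point): Centre of the brass mist nozzle, half-way up; z points up its axis to the spray face. Round, 84 mm long, 0.12 to 0.2 kg. From the foot (42 mm below this point): nipple 18.6 mm thick, 30 mm long, grooved to 12 mm from 10 to 17 mm; then a ribbed grip body 24 mm thick up to the face (149 mm above the bench at the start). Grip the body from above, fingertips on the flange; 17 to 43 mm of it shows above.
- hole_floor (a point): Centre of the floor of the hole in the empty holder, one of three alike fixed wooden blocks 60 x 60 x 30 mm that stand in a row, 90 mm or more apart. Round hole 23 mm wide, slightly bevelled, 18 mm deep; this point is 12 mm above the bench, z up. The nozzle fully home has its foot here and its grip body's lower end 13 mm above the block's top.
- dome_plug: Brass dome-topped plug, 34 mm across, 40 mm long, standing in one of the two other holders; origin at its foot. To be left alone.
- cone_jet: Brass jet with a conical top, 28 mm across, 62 mm long, standing in the other holder; origin at its foot. To be left alone.
- clay_pot: Terracotta pot, 76 mm across, 70 mm high, origin under its centre. To be left alone.
- black_pot: Black plastic pot, 70 mm across, 65 mm high, origin under its centre. To be left alone.
- dibber: Wooden dibber lying down, 172 mm long, 26 mm thick; origin at its pointed end on the bench, its length along its x. To be left alone.
- trowel: Flat hand tool lying on the bench. To be left alone.
- feed_bottle: White plastic bottle, 64 mm across, 160 mm high, origin under its centre. To be left alone.

How it is judged:
By the outcome, as a careful person would: the job done as asked, in the order asked, and still so for the second after the job is handed in, with the robot touching nothing.
It also fails if it takes over 58 s, if anything falls off the work surface, if the arm or the gripper's body presses on something with over 40 N, if the wrist force passes 120 N, or if a joint passes its speed limit or range.

## Working session

There is one attempt and no reset: what is moved stays moved. The work goes in short steps, Python scripts to look and compute and a tool call to move; the robot and the scene stay as the last step left them, time stands still between calls to the robot, and variables do not carry over. Pictures are saved under pics/ and viewed, and the job is handed in when it is done.

Besides the shell and the picture viewer there is one more tool, called as a command line: name --argument value ..., lists and objects as JSON in quotes. arm_command: Moves the arm, as the interface text tells. Its arguments: {"type":"object","properties":{"rows":{"type":"array","items":{"type":"number"}},"force":{"type":"number"}},"required":["rows"]}

```bash
mkdir -p pics; ls; cat > h.py <<'E'
import numpy as np, cv2
from workcell import sensors, imaging, bot, models
def grab(name,fn=None):
    c=imaging.camera(name)
    if fn: cv2.imwrite('pics/'+fn,c['pixels'])
    return c
def ray(c,u,v):
    K=np.array(c['camera_matrix']);D=np.array(c['D'],float)
    p=cv2.undistortPoints(np.array([[[u,v]]],float),K,D)[0,0]
    return np.array([p[0],-p[1],-1.0])
def at_depth(c,u,v,d=None):
    if d is None: d=c['z_map'][int(round(v)),int(round(u))]
    T=np.array(c['world_from_camera']); return (T@np.r_[ray(c,u,v)*d,1])[:3]
def at_z(c,u,v,z):
    T=np.array(c['world_from_camera']); r=T[:3,:3]@ray(c,u,v); o=T[:3,3]
    return o+r*(z-o[2])/r[2]
def cloud(c):
    h,w=c['z_map'].shape
    uu,vv=np.meshgrid(np.arange(w),np.arange(h))
    p=cv2.undistortPoints(np.stack([uu,vv],-1).reshape(-1,1,2).astype(float),np.array(c['camera_matrix']),np.array(c['D'],float)).reshape(h,w,2)
    d=c['z_map']; P=np.stack([p[...,0]*d,-p[...,1]*d,-d],-1)
    T=np.array(c['world_from_camera']); W=P@T[:3,:3].T+T[:3,3]
    W[d==0]=np.nan
    return W
E
python3 - <<'E'
from h import *
for n in ['scene','top']:
    c=grab(n,n+'0.png'); print(n,np.round(c['world_from_camera'],3).tolist(),np.round(c['camera_matrix'],1).tolist(),c['D'])
    for t in ['coupling','flange_low','coupling_floor','nozzle_mid','hole_floor','dome_plug','cone_jet','clay_pot','black_pot','dibber','trowel','feed_bottle']:
        a=models.search_frame(t,n); b=models.spot_point(t,n)
        print(t,[(np.round(x['extent']).tolist(),round(x['conf'],2)) for x in a[:2]],[(np.round(x['location'],1).tolist(),round(x['conf'],2)) for x in b[:3]])
print(sensors.get_obs())
E
```

```text
pics
scene [[0.796, -0.37, 0.479, 1.029], [0.605, 0.493, -0.625, -0.64], [-0.005, 0.787, 0.616, 0.717], [0.0, 0.0, 0.0, 1.0]] [[372.4, 0.0, 319.8], [0.0, 372.4, 196.1], [0.0, 0.0, 1.0]] [-0.07016415  0.          0.          0.          0.        ]
coupling [([344.0, 177.0, 50.0, 52.0], 0.69)] [([341.4, 186.2], 0.66)]
flange_low [([343.0, 176.0, 50.0, 51.0], 0.85)] [([340.3, 158.9], 0.91)]
coupling_floor [([344.0, 177.0, 48.0, 51.0], 0.88)] [([340.1, 168.7], 0.87)]
nozzle_mid [([343.0, 154.0, 7.0, 12.0], 0.38)] []
hole_floor [([306.0, 228.0, 28.0, 23.0], 0.85)] [([173.4, 306.9], 0.67)]
dome_plug [([251.0, 270.0, 16.0, 15.0], 0.66)] [([249.7, 275.5], 0.65), ([346.2, 187.2], 0.59)]
cone_jet [([296.0, 253.0, 9.0, 17.0], 0.45)] [([295.9, 260.6], 0.48), ([250.2, 277.1], 0.47)]
clay_pot [([284.0, 194.0, 24.0, 33.0], 0.89)] [([283.3, 201.4], 0.77)]
black_pot [([374.0, 223.0, 27.0, 32.0], 0.63)] [([369.1, 231.1], 0.92)]
dibber [([318.0, 279.0, 44.0, 52.0], 0.66)] [([297.4, 308.6], 0.91), ([342.2, 155.8], 0.54), ([285.0, 201.1], 0.19)]
trowel [([175.0, 309.0, 122.0, 32.0], 0.92)] [([174.0, 306
[... 1426 characters left out ...]
, 50.0, 63.0], 0.17)] [([173.2, 176.3], 0.92)]
{'time': 2.5, 'q': array([-7.68326612e+01,  4.97833414e+00,  1.00779220e+01,  9.51005734e+01,
       -8.33140754e-04,  8.99998745e+01]), 'qd': array([ 0.07981551, -0.03972545,  0.01615491,  0.12618238, -0.05610789,
       -0.08520399]), 'joint_efforts': array([-4.61342679e-04, -5.20094705e+01,  4.64857578e+01,  1.65145386e-03,
        8.55425490e-07, -1.53903710e-05]), 'ee_pos': array([ 0.12528183, -0.53552829,  0.30388696]), 'tcp_rot': array([-9.00008331e+01,  9.85590729e-04, -7.68325357e+01]), 'wrist_force': array([-0.7097753 ,  0.56025102,  0.43581303]), 'torque': array([-0.00086225, -0.0215985 , -0.00683093]), 'opening': 0.08553443077212122}
```

View pictures.

View pics/scene0.png

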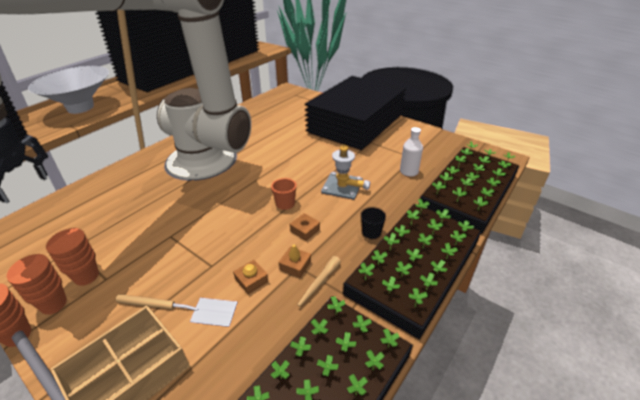

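View pics/top0.png

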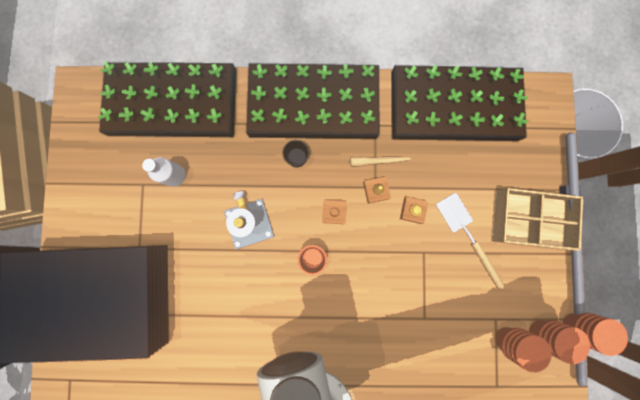

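```bash
python3 - <<'E'
from h import *
import pickle
C={n:grab(n) for n in ['scene','top']}
pickle.dump(C,open('c0.pkl','wb'))
t=C['top']; W=cloud(t)
s=C['scene'];S=cloud(s)
for nm,W,(u0,u1,v0,v1) in [('top',W,(200,290,180,260)),('scene',S,(310,380,135,205))]:
    P=W[v0:v1,u0:u1].reshape(-1,3); P=P[np.isfinite(P[:,2])]
    P=P[(P[:,2]>-.02)]
    print(nm,np.histogram(P[:,2],bins=np.arange(-.01,.17,.004)))
    for lo,hi in [(.1,.14),(.142,.16),(.006,.02)]:
        Q=P[(P[:,2]>lo)&(P[:,2]<hi)]
        if len(Q): print(lo,hi,len(Q),Q.mean(0).round(4),Q.min(0).round(4),Q.max(0).round(4),((Q.min(0)+Q.max(0))/2).round(4))
for u,v in [(336.5,212.1),(334.5,212)]: print(at_z(t,u,v,.03),at_z(t,u,v,.012))
for nm,W,(u0,u1,v0,v1) in [('top',cloud(t),(315,355,192,232)),('scene',S,(285,325,210,245))]:
    P=W[v0:v1,u0:u1].reshape(-1,3); P=P[np.isfinite(P[:,2])]
    Q=P[(P[:,2]>.024)&(P[:,2]<.036)]
    print(nm,len(Q),np.median(Q[:,2]),Q.mean(0),cv2.minAreaRect((Q[:,:2]*1000).astype(np.float32)))
def crop(im,u0,u1,v0,v1,k): return cv2.resize(im[v0:v1,u0:u1],None,fx=k,fy=k,interpolation=cv2.INTER_CUBIC)
a=crop(t['pixels'],205,285,185,255,5); b=crop(t['pixels'],300,370,180,250,5)
cv2.imwrite('pics/crop1.png',np.hstack([a,b]))
cv2.imwrite('pics/crop2.png',crop(s['pixels'],280,390,140,250,5))
E
```

```text
top (array([   6,  944, 3923,  505,  170,  694,  118,   18,    3,   13,   47,
         73,   29,    3,    0,    0,    0,    0,    0,    0,    0,    2,
          0,    3,    0,    1,    0,    1,    0,    2,   11,  158,  341,
          9,    7,    3,    3,    6,   10,   64,    8,    0,    0,    0,
          0]), array([-0.01 , -0.006, -0.002,  0.002,  0.006,  0.01 ,  0.014,  0.018,
        0.022,  0.026,  0.03 ,  0.034,  0.038,  0.042,  0.046,  0.05 ,
        0.054,  0.058,  0.062,  0.066,  0.07 ,  0.074,  0.078,  0.082,
        0.086,  0.09 ,  0.094,  0.098,  0.102,  0.106,  0.11 ,  0.114,
        0.118,  0.122,  0.126,  0.13 ,  0.134,  0.138,  0.142,  0.146,
        0.15 ,  0.154,  0.158,  0.162,  0.166,  0.17 ]))
0.1 0.14 539 [0.4997 0.1715 0.1191] [0.4668 0.1388 0.1004] [0.5323 0.2062 0.1393] [0.4995 0.1725 0.1199]
0.142 0.16 82 [0.4999 0.1718 0.148 ] [0.4882 0.1613 0.1427] [0.5116 0.1828 0.152 ] [0.4999 0.172  0.1473]
0.006 0.02 995 [0.4964 0.1582 0.0119] [0.433  0.1042 0.006 ] [0.5944 0.2412 0.0197] [0.5137 0.1727 0.0129]
scene (array([   0,  498, 2435,  179,  123,  388,  112,  1
[... 773 characters left out ...]
0.142 0.16 33 [0.5021 0.1645 0.1473] [0.4902 0.1557 0.1426] [0.5119 0.1748 0.1501] [0.501  0.1652 0.1464]
0.006 0.02 676 [0.4745 0.2024 0.0125] [0.2276 0.0984 0.006 ] [0.5806 0.5137 0.02  ] [0.4041 0.306  0.013 ]
[ 0.53282082 -0.06587354  0.03      ] [ 0.53380296 -0.0668836   0.012     ]
[ 0.53301099 -0.06054205  0.03      ] [ 0.53399667 -0.06145316  0.012     ]
top 454 0.02937597702696565 [ 0.53384217 -0.05846422  0.02933347] ((533.93896484375, -58.528358459472656), (59.929786682128906, 60.1374397277832), 87.15584564208984)
scene 336 0.02923940888426302 [ 0.53354536 -0.06555452  0.02899345] ((533.0057373046875, -63.77922821044922), (65.03499603271484, 63.560951232910156), 86.24180603027344)
```

View pics/crop1.png

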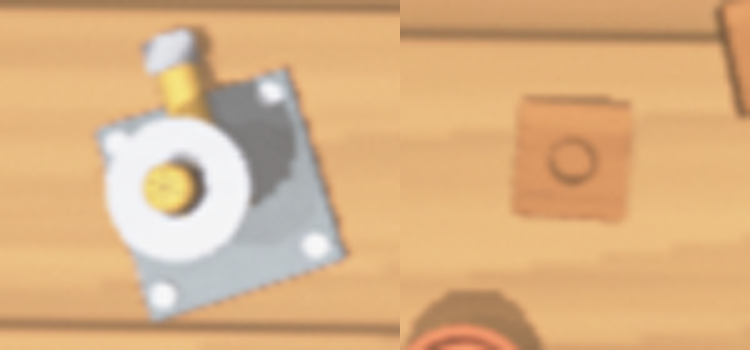

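View pics/crop2.png

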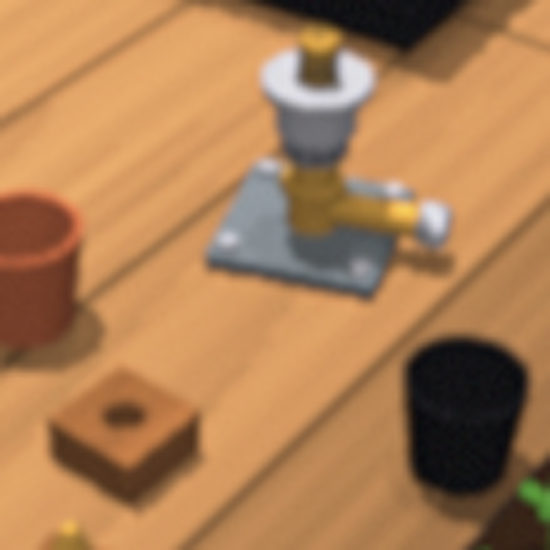

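arm_command --rows '[-60.1, 4, 52.6, 0, -95, 0, -0.1, -60.1, 4, 52.6, 0, -95, 0, -0.1, -60.1, 4, 52.6, 0, -95, 0, -0.1, -60.1, 4, 52.6, 0, -95, 0, -0.1, -60.1, 4, 52.6, 0, -95, 0, -0.1, -60.1, 4, 52.6, 0, -95, 0, -0.1, -60.1, 4, 52.6, 0, -95, 0, -0.1, -60.1, 4, 52.6, 0, -95, 0, -0.1, -60.1, 4, 52.6, 0, -95, 0, -0.1, -60.1, 4, 52.6, 0, -95, 0, -0.1, -60.1, 4, 52.6, 0, -95, 0, -0.1, -60.1, 4, 52.6, 0, -95, 0, -0.1]'

```text
time: 3.6
ee_pos: [0.3602, -0.0927, 0.2792]
tcp_rot: [-90.0, -0.1, 9.5]
wrist_force: [1.3, -0.7, -0.0]
opening: 0.0381
```

arm_command --rows '[18.1, 1.5, 23.5, 0, -9, 0, -0.1, 18.1, 1.5, 23.5, 0, -9, 0, -0.1, 18.1, 1.5, 23.5, 0, -9, 0, -0.1, 18.1, 1.5, 23.5, 0, -9, 0, -0.1, 18.1, 1.5, 23.5, 0, -9, 0, -0.1, 18.1, 1.5, 23.5, 0, -9, 0, -0.1, 18.1, 1.5, 23.5, 0, -9, 0, -0.1, 18.1, 1.5, 23.5, 0, -9, 0, -0.1, 18.1, 1.5, 23.5, 0, -9, 0, -0.1, 18.1, 1.5, 23.5, 0, -9, 0, -0.1]'

```text
time: 4.43
ee_pos: [0.5012, 0.1659, 0.2636]
tcp_rot: [-90.0, 0.1, 18.2]
wrist_force: [0.1, 0.0, 0.7]
opening: 0.0384
```

```bash
python3 - <<'E'
from h import *
import pickle
C={n:grab(n,n+'1.png') for n in ['scene','top']}
pickle.dump(C,open('c1.pkl','wb'))
o=sensors.get_obs(); print(o['time'],o['ee_pos'],o['tcp_rot'],o['wrist_force'],o['opening'])
def crop(im,u0,u1,v0,v1,k): return cv2.resize(im[v0:v1,u0:u1],None,fx=k,fy=k,interpolation=cv2.INTER_CUBIC)
cv2.imwrite('pics/crop3.png',crop(C['scene']['pixels'],290,400,100,210,5))
cv2.imwrite('pics/crop4.png',crop(C['top']['pixels'],180,300,170,270,6))
E
```

```text
4.5333 [0.501042   0.16493963 0.26429438] [-9.00112854e+01 -1.42043443e-02  1.80562839e+01] [ 0.23425837 -0.55562836  0.12664713] 0.03863919255785825
```

View pics/crop3.png

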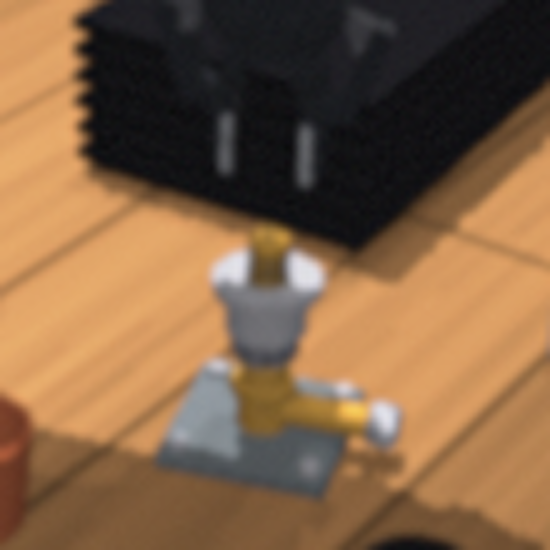

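View pics/crop4.png

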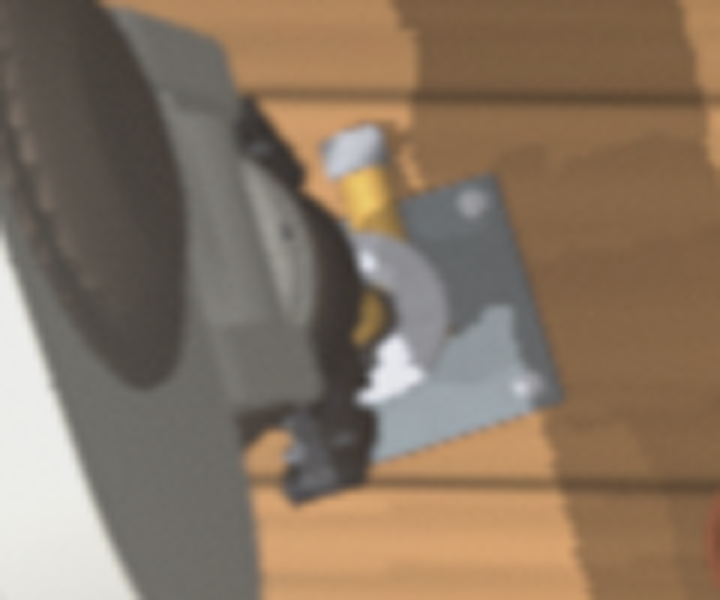

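```bash
cat >> h.py <<'E'
def proj(c,P):
    T=np.linalg.inv(np.array(c['world_from_camera'])); p=T[:3,:3]@np.array(P)+T[:3,3]
    q=cv2.projectPoints(np.array([[p[0],-p[1],-p[2]]]),np.zeros(3),np.zeros(3),np.array(c['camera_matrix']),np.array(c['D'],float))[0][0,0]
    return q,-p[2]
E
python3 - <<'E'
from h import *
import pickle
C=pickle.load(open('c1.pkl','rb')); s=C['scene']; t=C['top']
tcp=np.array([.501,.165,.2643]); a=np.radians(18.06); x=np.array([np.cos(a),np.sin(a),0])
z=np.array([-np.sin(a),np.cos(a),0])
# finger centres at tip, front pad width 11 toward camera (-z)
for sgn in (-1,1):
  for dz in (.062,.073):
    for off in (0,-.011,.011):
      print('finger',sgn,dz,off,proj(s,tcp+sgn*x*.0193+z*off-[0,0,dz]))
W=cloud(s)
for v in range(122,140,2):
    print(v,[(u,np.round(W[v,u]*1000).tolist()) for u in (334,335,336,350,351,352)])
C0=pickle.load(open('c0.pkl','rb'))
print('nozzle top proj scene',proj(s,[.5,.166,.149]),'top',proj(t,[.5,.172,.149]),proj(t,[.5,.166,.149]))
W=cloud(t); m=(W[...,2]>.22)&(W[...,2]<.32)
E
```

```text
finger -1 0.062 0 (array([337.37746536, 130.37181187]), np.float64(1.0778125230175053))
finger -1 0.062 -0.011 (array([336.25985304, 132.09055737]), np.float64(1.0696422546947124))
finger -1 0.062 0.011 (array([338.47788957, 128.67966392]), np.float64(1.0859827913402984))
finger -1 0.073 0 (array([337.29120131, 133.73568474]), np.float64(1.084592032130451))
finger -1 0.073 -0.011 (array([336.17961297, 135.47034694]), np.float64(1.076421763807658))
finger -1 0.073 0.011 (array([338.38580869, 132.0276719 ]), np.float64(1.092762300453244))
finger 1 0.062 0 (array([350.22388311, 132.42656046]), np.float64(1.0677120867019583))
finger 1 0.062 -0.011 (array([349.19692178, 134.17684076]), np.float64(1.0595418183791652))
finger 1 0.062 0.011 (array([351.23482592, 130.7036301 ]), np.float64(1.0758823550247514))
finger 1 0.073 0 (array([350.05848338, 135.80926828]), np.float64(1.074491595814904))
finger 1 0.073 -0.011 (array([349.03634796, 137.57559011]), np.float64(1.0663213274921108))
finger 1 0.073 0.011 (array([351.06478276, 134.07034565]), np.float64(1.082661864137697))
122 [(334, [481.0, 
[... 1163 characters left out ...]
 150.0, 195.0]), (350, [525.0, 161.0, 203.0]), (351, [528.0, 162.0, 204.0]), (352, [529.0, 165.0, 203.0])]
136 [(334, [309.0, 391.0, 24.0]), (335, [321.0, 381.0, 32.0]), (336, [328.0, 377.0, 36.0]), (350, [527.0, 159.0, 198.0]), (351, [526.0, 165.0, 196.0]), (352, [394.0, 385.0, 55.0])]
138 [(334, [316.0, 382.0, 22.0]), (335, [318.0, 384.0, 22.0]), (336, [323.0, 385.0, 23.0]), (350, [385.0, 385.0, 44.0]), (351, [388.0, 387.0, 44.0]), (352, [391.0, 390.0, 43.0])]
nozzle top proj scene (array([343.08718224, 147.13055889]), np.float64(1.10671618535374)) top (array([237.32865679, 221.92491713]), np.float64(0.8493298660541042)) (array([239.89278988, 221.96377321]), np.float64(0.8493224785082143))
```

```bash
python3 - <<'E'
from h import *
import pickle
from scipy.optimize import least_squares
C=pickle.load(open('c1.pkl','rb')); C0=pickle.load(open('c0.pkl','rb'))
W=cloud(C['top'])
for cx,cy in [(340,440),(320,480),(300,490),(270,140),(285,160),(250,120),(360,430)]:
    u=round(180+cx/6);v=round(170+cy/6); print(u,v,np.round(W[v,u]*1000))
P=W[180:260,195:260].reshape(-1,3); P=P[np.isfinite(P[:,2])]
a=np.radians(18.06); x=np.array([np.cos(a),np.sin(a),0]); z=np.array([-np.sin(a),np.cos(a),0]); tcp=np.array([.501,.165,.2643])
for lo,hi in [(.2,.23),(.23,.26),(.26,.28),(.28,.3),(.3,.32),(.32,.36)]:
    Q=P[(P[:,2]>lo)&(P[:,2]<hi)]-tcp
    if len(Q): print(lo,len(Q),'jaw',np.percentile(Q@x,[1,99]).round(4),'side',np.percentile(Q@z,[1,99]).round(4))
for n,(u0,u1,v0,v1) in {'scene':(310,380,135,205),'top':(200,290,180,260)}.items():
    W=cloud(C0[n]); P=W[v0:v1,u0:u1].reshape(-1,3)
    for zl,zh,R in [(.114,.1225,.034)]:
        Q=P[(P[:,2]>zl)&(P[:,2]<zh)]
        hull=cv2.convexHull((Q[:,:2]*1000).astype(np.float32))
        print(n,len(Q),'medz',np.median(Q[:,2]),cv2.minEnclosingCircle(hull),np.round(cv2.fitEllipse(hull)[0],1),cv2.fitEllipse(hull)[1])
E
```

```text
237 243 [456. 142. 284.]
233 250 [442. 148. 292.]
230 252 [439. 153. 295.]
225 193 [555. 173. 270.]
228 197 [548. 170. 256.]
222 190 [558. 173. 293.]
240 242 [457. 140. 264.]
0.2 11 jaw [-0.0315 -0.0192] side [-0.009  -0.0044]
0.23 91 jaw [-0.0521  0.0532] side [-0.0116  0.0057]
0.26 53 jaw [-0.0594  0.0624] side [-0.015  -0.0022]
0.28 200 jaw [-0.0655  0.0637] side [-0.0107  0.0139]
0.3 24 jaw [-0.042  -0.0361] side [-0.008   0.0089]
0.32 123 jaw [-0.031   0.0257] side [-0.0357 -0.018 ]
scene 183 medz 0.11857363586831537 ((499.9747314453125, 167.21896362304688), 33.97801208496094) [499.9 167. ] (66.21015167236328, 67.05262756347656)
top 503 medz 0.11888069139501123 ((499.62164306640625, 172.79190063476562), 34.180702209472656) [499.9 172.7] (66.41098022460938, 68.02273559570312)
```

arm_command --rows '[0, 0.5, 0.4, 0, 0, 0, -0.1, 0, 2, 0.4, 0, 0, 0, -0.1, 0, 3.5, 0.4, 0, 0, 0, -0.1, 0, 5, 0.4, 0, 0, 0, -0.1, 0, 6, 0.4, 0, 0, 0, -0.1, 0, 6.5, 0.4, 0, 0, 0, -0.1, 0, 6.7, 0.4, 0, 0, 0, -0.2, 0, 6.7, 0.4, 0, 0, 0, -0.2, 0, 6.7, 0.4, 0, 0, 0, -0.2]' --force 20

```text
time: 5.28
ee_pos: [0.5004, 0.1697, 0.1977]
tcp_rot: [-90.0, -0.1, 18.1]
wrist_force: [-1.4, -0.5, 0.0]
opening: 0.0339
```

```bash
python3 - <<'E'
from h import *
import pickle
C={n:grab(n,n+'2.png') for n in ['scene','top']}
pickle.dump(C,open('c2.pkl','wb'))
o=sensors.get_obs(); print(o['time'],o['ee_pos'],o['tcp_rot'],o['wrist_force'],o['torque'],o['opening'])
def crop(im,u0,u1,v0,v1,k): return cv2.resize(im[v0:v1,u0:u1],None,fx=k,fy=k,interpolation=cv2.INTER_CUBIC)
cv2.imwrite('pics/crop5.png',np.hstack([crop(C['scene']['pixels'],315,375,120,180,7),crop(C['top']['pixels'],205,255,190,250,7)]))
E
```

```text
5.3833 [0.50046324 0.16984763 0.19773096] [-8.99980953e+01 -7.08311877e-02  1.81083229e+01] [-0.46282579 -0.40231934  0.01628486] [-0.00549104  0.04145306  0.0293942 ] 0.034368912993358064
```

View pics/crop5.png

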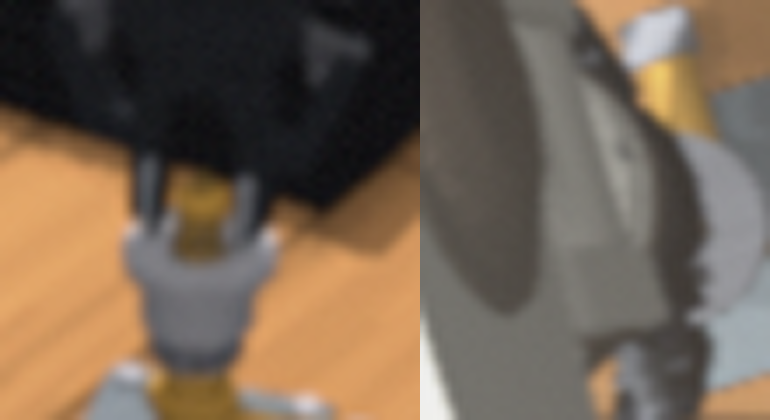

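arm_command --rows '[0, 0, 0, 0, 0, 0, -0.3, 0, 0, 0, 0, 0, 0, -0.3, 0, 0, 0, 0, 0, 0, -0.3]'

```text
time: 5.63
ee_pos: [0.5003, 0.1699, 0.1971]
tcp_rot: [-90.0, -0.0, 18.1]
wrist_force: [1.1, -0.9, 0.2]
opening: 0.0299
```

arm_command --rows '[0, 0, 0, 0, 0, 0, -0.36, 0, 0, 0, 0, 0, 0, -0.36, 0, 0, 0, 0, 0, 0, -0.36]'

```text
time: 5.88
ee_pos: [0.5002, 0.1698, 0.1969]
tcp_rot: [-90.0, -0.0, 18.1]
wrist_force: [0.6, -0.9, -0.2]
opening: 0.0272
```

arm_command --rows '[0, 0.1, 0, 0, 0, 0, -0.36, 0, 0.2, 0, 0, 0, 0, -0.36, 0, 0.3, 0, 0, 0, 0, -0.36, 0, 0.4, 0, 0, 0, 0, -0.36, 0, 0.5, 0, 0, 0, 0, -0.36, 0, 0.5, 0, 0, 0, 0, -0.36]'

```text
time: 6.38
ee_pos: [0.5002, 0.1698, 0.1918]
tcp_rot: [-90.0, -0.0, 18.1]
wrist_force: [-0.0, -0.2, 0.0]
opening: 0.0275
```

arm_command --rows '[0, 0.05, 0, 0, 0, 0, -0.36, 0, 0.1, 0, 0, 0, 0, -0.36, 0, 0.1, 0, 0, 0, 0, -0.36]'

```text
time: 6.63
ee_pos: [0.5002, 0.1698, 0.1913]
tcp_rot: [-90.0, -0.0, 18.1]
wrist_force: [-1.0, 0.0, 5.0]
opening: 0.0276
```

arm_command --rows '[0, 0.05, 0, 0, 0, 0, -0.36, 0, 0.1, 0, 0, 0, 0, -0.36, 0, 0.1, 0, 0, 0, 0, -0.36]'

```text
time: 6.88
ee_pos: [0.5003, 0.1698, 0.19]
tcp_rot: [-90.0, -0.0, 18.1]
wrist_force: [-1.5, -0.6, 4.0]
opening: 0.0271
```

arm_command --rows '[0, 0.1, 0, 0, 0, 0, -0.36, 0, 0.2, 0, 0, 0, 0, -0.36, 0, 0.3, 0, 0, 0, 0, -0.36, 0, 0.4, 0, 0, 0, 0, -0.36, 0, 0.5, 0, 0, 0, 0, -0.36, 0, 0.6, 0, 0, 0, 0, -0.36, 0, 0.7, 0, 0, 0, 0, -0.36, 0, 0.75, 0, 0, 0, 0, -0.36, 0, 0.8, 0, 0, 0, 0, -0.36, 0, 0.8, 0, 0, 0, 0, -0.36]'

```text
time: 7.72
ee_pos: [0.5003, 0.1698, 0.1822]
tcp_rot: [-90.0, -0.0, 18.1]
wrist_force: [-2.0, 0.2, 7.0]
opening: 0.0269
```

arm_command --rows '[0, 0.05, 0, 0, 0, 0, -0.36, 0, 0.1, 0, 0, 0, 0, -0.36, 0, 0.15, 0, 0, 0, 0, -0.36, 0, 0.2, 0, 0, 0, 0, -0.36, 0, 0.25, 0, 0, 0, 0, -0.36, 0, 0.28, 0, 0, 0, 0, -0.36, 0, 0.28, 0, 0, 0, 0, -0.36]'

```text
time: 8.3
ee_pos: [0.5003, 0.1698, 0.1796]
tcp_rot: [-90.0, -0.0, 18.1]
wrist_force: [-1.7, -0.4, 8.3]
opening: 0.0275
```

```bash
python3 - <<'E'
from h import *
c=grab('scene','scene3.png')
for i in range(4):
    o=sensors.get_obs(); print(o['time'],o['ee_pos'],o['wrist_force'],o['opening']); 
W=cloud(c); P=W[140:175,320:370].reshape(-1,3); Q=P[(P[:,2]>.095)&(P[:,2]<.125)&(abs(P[:,0]-.5)<.04)&(abs(P[:,1]-.167)<.04)]
print(np.histogram(Q[:,2],bins=np.arange(.095,.126,.002)))
cv2.imwrite('pics/crop6.png',cv2.resize(c['pixels'][120:190,310:380],None,fx=7,fy=7,interpolation=cv2.INTER_CUBIC))
E
```

```text
8.35 [0.50025546 0.16979521 0.17961475] [-1.21587084 -1.29041494  8.12325857] 0.027378868146343986
8.35 [0.50025546 0.16979521 0.17961475] [-1.21587084 -1.29041494  8.12325857] 0.027378868146343986
8.35 [0.50025546 0.16979521 0.17961475] [-1.21587084 -1.29041494  8.12325857] 0.027378868146343986
8.35 [0.50025546 0.16979521 0.17961475] [-1.21587084 -1.29041494  8.12325857] 0.027378868146343986
(array([ 0,  0,  2, 16, 22, 58, 44,  9,  7, 10,  8, 11,  9, 13, 10]), array([0.095, 0.097, 0.099, 0.101, 0.103, 0.105, 0.107, 0.109, 0.111,
       0.113, 0.115, 0.117, 0.119, 0.121, 0.123, 0.125]))
```

View pics/crop6.png

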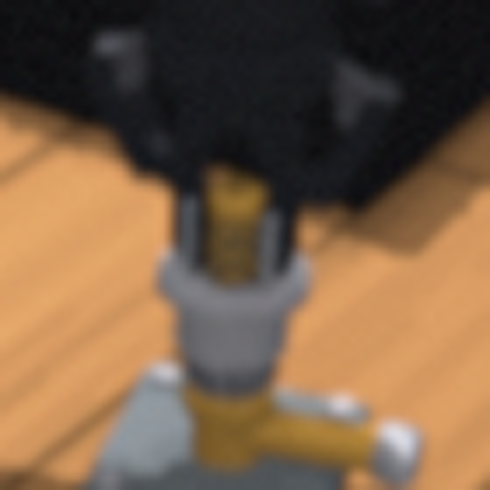

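arm_command --rows '[0, 0.03, 0, 0, 0, 0, -0.36, 0, 0.06, 0, 0, 0, 0, -0.36, 0, 0.06, 0, 0, 0, 0, -0.36, 0, 0.06, 0, 0, 0, 0, -0.42, 0, 0.06, 0, 0, 0, 0, -0.42, 0, 0.06, 0, 0, 0, 0, -0.42]' --force 20

```text
time: 8.85
ee_pos: [0.4999, 0.1697, 0.1789]
tcp_rot: [-90.0, 0.0, 18.1]
wrist_force: [-3.8, -2.0, 9.3]
opening: 0.025
```

arm_command --rows '[-0.03, 0, 0, 0, 0, 0, -0.42, -0.05, 0, 0, 0, 0, 0, -0.42, -0.05, 0, 0, 0, 0, 0, -0.6, -0.05, 0, 0, 0, 0, 0, -0.6, -0.05, 0, 0, 0, 0, 0, -0.6]' --force 20

```text
time: 9.27
ee_pos: [0.4996, 0.1696, 0.179]
tcp_rot: [-90.0, -0.0, 18.1]
wrist_force: [-3.9, -0.8, 8.7]
opening: 0.0234
```

arm_command --rows '[-0.04, 0, 0, 0, 0, 0, -0.8, -0.04, 0, 0, 0, 0, 0, -0.8, -0.04, 0, 0, 0, 0, 0, -0.8, -0.04, 0, 0, 0, 0, 0, -0.8]' --force 60

```text
time: 9.6
ee_pos: [0.4994, 0.1695, 0.1791]
tcp_rot: [-90.0, -0.0, 18.1]
wrist_force: [-1.5, 0.3, 8.2]
opening: 0.0228
```

arm_command --rows '[0, -0.04, 0, 0, 0, 0, -0.8, 0, -0.08, 0, 0, 0, 0, -0.8, 0, -0.12, 0, 0, 0, 0, -0.8, 0, -0.16, 0, 0, 0, 0, -0.8, 0, -0.2, 0, 0, 0, 0, -0.8, 0, -0.25, 0, 0, 0, 0, -0.8, 0, -0.3, 0, 0, 0, 0, -0.8, 0, -0.35, 0, 0, 0, 0, -0.8, 0, -0.4, 0, 0, 0, 0, -0.8]'

```text
time: 10.35
ee_pos: [0.4994, 0.1695, 0.1826]
tcp_rot: [-90.0, -0.0, 18.1]
wrist_force: [0.1, -0.2, 4.4]
opening: 0.0227
```

arm_command --rows '[0, -0.05, 0, 0, 0, 0, -0.8, 0, -0.1, 0, 0, 0, 0, -0.8, 0, -0.15, 0, 0, 0, 0, -0.8, 0, -0.2, 0, 0, 0, 0, -0.8, 0, -0.25, 0, 0, 0, 0, -0.8, 0, -0.3, 0, 0, 0, 0, -0.8, 0, -0.35, 0, 0, 0, 0, -0.8, 0, -0.4, 0, 0, 0, 0, -0.8]'

```text
time: 11.02
ee_pos: [0.4994, 0.1695, 0.1856]
tcp_rot: [-90.0, 0.0, 18.1]
wrist_force: [5.9, 2.0, -10.6]
opening: 0.0228
```

arm_command --rows '[0, -0.05, 0, 0, 0, 0, -0.8, 0, -0.1, 0, 0, 0, 0, -0.8, 0, -0.15, 0, 0, 0, 0, -0.8, 0, -0.2, 0, 0, 0, 0, -0.8, 0, -0.25, 0, 0, 0, 0, -0.8, 0, -0.3, 0, 0, 0, 0, -0.8, 0, -0.35, 0, 0, 0, 0, -0.8, 0, -0.4, 0, 0, 0, 0, -0.8]'

```text
time: 11.68
ee_pos: [0.4995, 0.1695, 0.1897]
tcp_rot: [-90.0, 0.0, 18.1]
wrist_force: [6.2, 1.5, -8.1]
opening: 0.023
```

arm_command --rows '[0, -0.05, 0, 0, 0, 0, -0.8, 0, -0.1, 0, 0, 0, 0, -0.8, 0, -0.15, 0, 0, 0, 0, -0.8, 0, -0.2, 0, 0, 0, 0, -0.8, 0, -0.25, 0, 0, 0, 0, -0.8, 0, -0.3, 0, 0, 0, 0, -0.8, 0, -0.35, 0, 0, 0, 0, -0.8, 0, -0.4, 0, 0, 0, 0, -0.8, 0, -0.45, 0, 0, 0, 0, -0.8, 0, -0.5, 0, 0, 0, 0, -0.8, 0, -0.55, 0, 0, 0, 0, -0.8, 0, -0.6, 0, 0, 0, 0, -0.8]'

```text
time: 12.68
ee_pos: [0.4992, 0.1694, 0.1966]
tcp_rot: [-90.0, 0.0, 18.1]
wrist_force: [0.8, 0.9, -1.4]
opening: 0.0225
```

arm_command --rows '[0, -0.2, 0, 0, 0, 0, -0.8, 0, -0.6, 0, 0, 0, 0, -0.8, 0, -1.2, 0, 0, 0, 0, -0.8, 0, -1.9, 0, 0, 0, 0, -0.8, 0, -2.7, 0, 0, 0, 0, -0.8, 0, -3.5, 0, 0, 0, 0, -0.8, 0, -4.3, 0, 0, 0, 0, -0.8, 0, -5.1, 0, 0, 0, 0, -0.8, 0, -5.9, 0, 0, 0, 0, -0.8, 0, -6.5, 0, 0, 0, 0, -0.8, 0, -7, 0, 0, 0, 0, -0.8, 0, -7, 0, 0, 0, 0, -0.8]'

```text
time: 13.68
ee_pos: [0.4996, 0.1696, 0.2677]
tcp_rot: [-90.0, -0.1, 18.1]
wrist_force: [0.6, 0.3, -1.4]
opening: 0.0224
```

```bash
python3 - <<'E'
from h import *
import pickle
C={n:grab(n,n+'4.png') for n in ['scene','top']}
pickle.dump(C,open('c4.pkl','wb'))
o=sensors.get_obs(); print(o['time'],o['ee_pos'],o['tcp_rot'],o['wrist_force'],o['torque'],o['opening'])
cv2.imwrite('pics/crop7.png',cv2.resize(C['scene']['pixels'][100:190,300:390],None,fx=6,fy=6,interpolation=cv2.INTER_CUBIC))
W=cloud(C['scene']); P=W[120:185,315:370].reshape(-1,3); Q=P[(P[:,2]>.095)&(P[:,2]<.135)&(abs(P[:,0]-.5)<.04)&(abs(P[:,1]-.167)<.04)]
print(np.histogram(Q[:,2],bins=np.arange(.095,.136,.002)))
E
```

```text
13.7833 [0.49935938 0.16948264 0.26639191] [-8.99994519e+01  5.22275003e-03  1.81104274e+01] [ 0.87932098  0.46436794 -2.10844141] [ 0.05992877  0.03720648 -0.03155343] 0.022585793894586446
(array([ 13,   8,  13,   8,  15,   7,   8,   0,   5,  13,  32, 105,  65,
         3,   0,   0,   0,   0,   0,   0]), array([0.095, 0.097, 0.099, 0.101, 0.103, 0.105, 0.107, 0.109, 0.111,
       0.113, 0.115, 0.117, 0.119, 0.121, 0.123, 0.125, 0.127, 0.129,
       0.131, 0.133, 0.135]))
```

View pics/crop7.png

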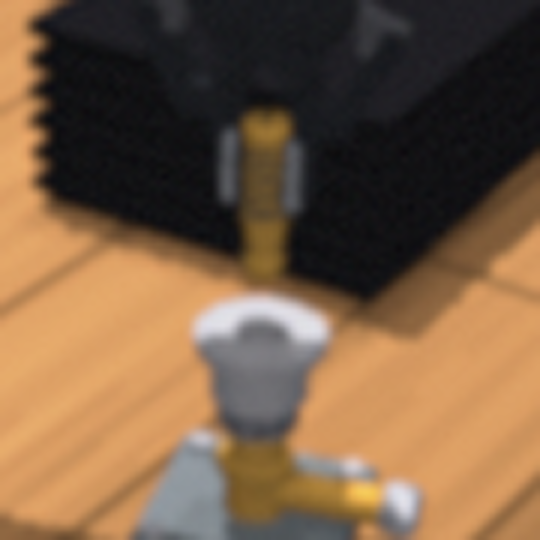

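arm_command --rows '[-0.2, 0, -1, 0, 0, 0, -0.8, -0.5, 0, -3, 0, 0, 0, -0.8, -0.9, 0, -5.5, 0, 0, 0, -0.8, -1.4, 0, -8.2, 0, 0, 0, -0.8, -1.9, 0, -11, 0, 0, 0, -0.8, -2.4, 0, -13.8, 0, 0, 0, -0.8, -2.9, 0, -16.5, 0, 0, 0, -0.8, -3.3, 0, -19, 0, 0, 0, -0.8, -3.6, 0, -21, 0, 0, 0, -0.8, -3.9, 0, -22.4, 0, 0, 0, -0.8, -3.97, 0, -23.02, 0, 0, 0, -0.8, -3.97, 0, -23.02, 0, 0, 0, -0.8]'

```text
time: 14.78
ee_pos: [0.533, -0.0631, 0.266]
tcp_rot: [-90.0, 0.0, 18.0]
wrist_force: [-0.3, 0.1, -1.7]
opening: 0.0225
```

arm_command --rows '[0, 0.4, 0, 0, 0, 0, -0.8, 0, 1.2, 0, 0, 0, 0, -0.8, 0, 2.4, 0, 0, 0, 0, -0.8, 0, 3.8, 0, 0, 0, 0, -0.8, 0, 5.2, 0, 0, 0, 0, -0.8, 0, 6.6, 0, 0, 0, 0, -0.8, 0, 7.8, 0, 0, 0, 0, -0.8, 0, 8.6, 0, 0, 0, 0, -0.8, 0, 9, 0, 0, 0, 0, -0.8, 0, 9, 0, 0, 0, 0, -0.8, 0, 9, 0, 0, 0, 0, -0.8]'

```text
time: 15.7
ee_pos: [0.5332, -0.0615, 0.1767]
tcp_rot: [-90.0, -0.0, 18.1]
wrist_force: [0.2, 0.4, -1.4]
opening: 0.0224
```

```bash
python3 - <<'E'
from h import *
import pickle
C={n:grab(n,n+'5.png') for n in ['scene','top']}
pickle.dump(C,open('c5.pkl','wb'))
o=sensors.get_obs(); print(o['time'],o['ee_pos'],o['tcp_rot'],o['wrist_force'],o['torque'],o['opening'])
cv2.imwrite('pics/crop8.png',np.hstack([cv2.resize(C['scene']['pixels'][175:255,265:345],None,fx=6,fy=6,interpolation=cv2.INTER_CUBIC),cv2.resize(C['top']['pixels'][175:255,305:355],None,fx=6,fy=6,interpolation=cv2.INTER_CUBIC)]))
E
```

```text
15.8 [ 0.53350766 -0.06165151  0.17729648] [-9.00288724e+01 -6.69612370e-02  1.81121419e+01] [-0.95448704  0.11572779 -1.60570239] [-0.00483626  0.00911863 -0.02383199] 0.022546650695795836
```

View pics/crop8.png

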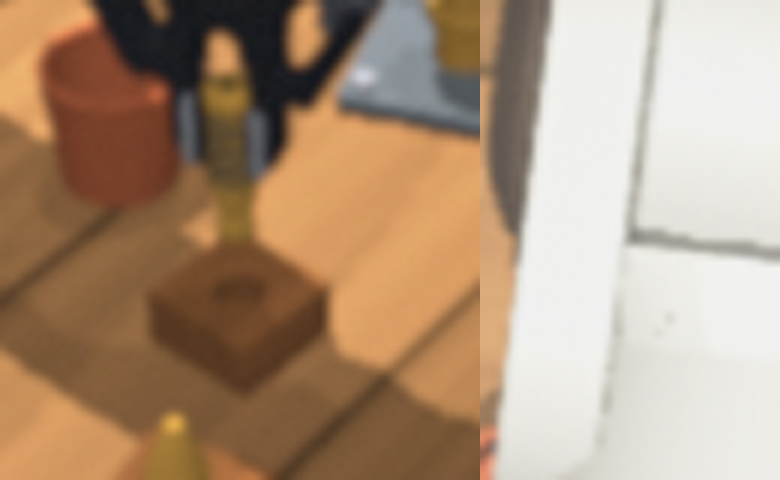

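```bash
python3 - <<'E'
from h import *
import pickle
s=pickle.load(open('c5.pkl','rb'))['scene']
o=np.array([265,175])
for p in [(.5335,-.0617,.147),(.5335,-.0617,.063),(.5335,-.0617,.03),(.5335,-.0655,.147),(.5335,-.0655,.063),(.5335,-.0655,.03)]:
    print(p,((proj(s,p)[0]-o+.5)*6-.5).round(1))
# dark pixel hole centre & nozzle axis in colours
im=s['pixels'].astype(int)
hsv=cv2.cvtColor(s['pixels'],cv2.COLOR_BGR2HSV)
for v in range(186,218,2):
    row=hsv[v,290:320]; print(v,[tuple(x) for x in row[6:22]].__len__(), row[8:20,0].tolist(), row[8:20,2].tolist())
for v in range(220,228): print(v,im[v,296:314,2].tolist())
E
```

```text
(0.5335, -0.0617, 0.147) [233.1  83.3]
(0.5335, -0.0617, 0.063) [239.2 233.2]
(0.5335, -0.0617, 0.03) [241.4 287.9]
(0.5335, -0.0655, 0.147) [227.4  87.6]
(0.5335, -0.0655, 0.063) [233.8 237.6]
(0.5335, -0.0655, 0.03) [236.2 292.4]
186 16 [12, 14, 15, 15, 15, 15, 16, 16, 14, 0, 113, 125] [67, 126, 176, 198, 201, 190, 159, 110, 62, 30, 29, 29]
188 16 [17, 18, 18, 18, 18, 18, 18, 18, 16, 11, 110, 108] [64, 101, 121, 122, 110, 110, 116, 104, 70, 38, 31, 29]
190 16 [17, 19, 19, 19, 19, 19, 19, 18, 18, 12, 113, 115] [85, 126, 147, 146, 140, 141, 147, 134, 95, 50, 27, 30]
192 16 [16, 19, 19, 19, 19, 19, 19, 18, 18, 14, 126, 108] [73, 112, 138, 149, 155, 157, 152, 136, 99, 59, 38, 32]
194 16 [13, 18, 18, 18, 19, 19, 18, 17, 12, 128, 111, 114] [55, 78, 101, 112, 118, 120, 115, 103, 92, 88, 78, 52]
196 16 [13, 17, 17, 18, 18, 18, 18, 16, 6, 120, 114, 115] [49, 67, 86, 93, 95, 97, 97, 87, 87, 98, 89, 62]
198 16 [8, 18, 17, 18, 17, 18, 18, 17, 6, 114, 110, 110] [48, 61, 82, 88, 93, 97, 98, 85, 80, 94, 89, 61]
200 16 [15, 16, 17, 17, 17, 18, 18, 17, 5, 120, 113, 113] [52, 66, 79, 86, 89, 92, 93,
[... 968 characters left out ...]
, 115, 114, 113, 111, 110, 110, 113, 116, 116, 116, 117, 118, 124]
221 [117, 116, 116, 116, 113, 107, 103, 100, 99, 99, 99, 103, 106, 112, 117, 117, 120, 120]
222 [114, 113, 114, 112, 106, 96, 91, 91, 92, 92, 91, 92, 96, 108, 116, 121, 123, 122]
223 [112, 111, 109, 106, 98, 87, 85, 89, 91, 92, 91, 88, 93, 108, 118, 123, 126, 127]
224 [107, 107, 108, 105, 97, 90, 89, 92, 95, 93, 94, 92, 99, 112, 122, 126, 128, 129]
225 [106, 106, 107, 106, 101, 99, 97, 100, 100, 101, 100, 100, 106, 119, 125, 129, 129, 127]
226 [106, 107, 108, 107, 106, 103, 102, 104, 105, 106, 105, 109, 112, 119, 126, 129, 127, 121]
227 [102, 105, 107, 106, 104, 103, 104, 104, 107, 107, 109, 113, 113, 117, 122, 126, 120, 111]
```

arm_command --rows '[0, 0.3, 0, 0, 0, 0, -0.8, 0, 0.9, 0, 0, 0, 0, -0.8, 0, 1.5, 0, 0, 0, 0, -0.8, 0, 2, 0, 0, 0, 0, -0.8, 0, 2.4, 0, 0, 0, 0, -0.8, 0, 2.7, 0, 0, 0, 0, -0.8, 0, 2.8, 0, 0, 0, 0, -0.8, 0, 2.8, 0, 0, 0, 0, -0.8]'

```text
time: 16.47
ee_pos: [0.533, -0.0616, 0.1481]
tcp_rot: [-90.0, 0.0, 18.1]
wrist_force: [-0.1, 0.4, -1.4]
opening: 0.0226
```

arm_command --rows '[0, 0.1, 0, 0, 0, 0, -0.8, 0, 0.2, 0, 0, 0, 0, -0.8, 0, 0.3, 0, 0, 0, 0, -0.8, 0, 0.4, 0, 0, 0, 0, -0.8, 0, 0.5, 0, 0, 0, 0, -0.8, 0, 0.5, 0, 0, 0, 0, -0.8]'

```text
time: 16.97
ee_pos: [0.5331, -0.0616, 0.1433]
tcp_rot: [-90.0, 0.0, 18.1]
wrist_force: [0.4, 0.4, -1.5]
opening: 0.0225
```

arm_command --rows '[0, 0.05, 0, 0, 0, 0, -0.8, 0, 0.1, 0, 0, 0, 0, -0.8, 0, 0.15, 0, 0, 0, 0, -0.8, 0, 0.2, 0, 0, 0, 0, -0.8, 0, 0.25, 0, 0, 0, 0, -0.8, 0, 0.3, 0, 0, 0, 0, -0.8, 0, 0.3, 0, 0, 0, 0, -0.8]'

```text
time: 17.55
ee_pos: [0.5331, -0.0616, 0.1404]
tcp_rot: [-90.0, 0.0, 18.1]
wrist_force: [0.3, -0.3, -0.8]
opening: 0.0229
```

```bash
python3 - <<'E'
from h import *
c=grab('scene')
o=sensors.get_obs(); print(o['time'],o['ee_pos'],o['wrist_force'],o['torque'])
cv2.imwrite('pics/crop9.png',cv2.resize(c['pixels'][180:250,270:340],None,fx=8,fy=8,interpolation=cv2.INTER_CUBIC))
E
```

```text
17.6 [ 0.53311533 -0.06164394  0.14039326] [-0.06619656  0.64162238 -1.32570306] [0.00331317 0.04508753 0.02983577]
```

View pics/crop9.png

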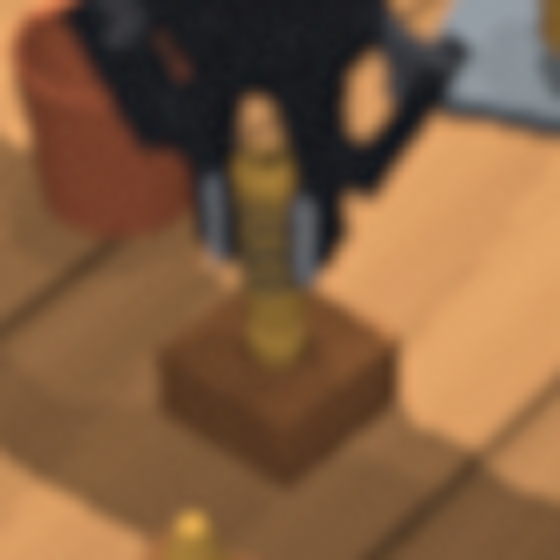

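arm_command --rows '[0, 0.1, 0, 0, 0, 0, -0.8, 0, 0.2, 0, 0, 0, 0, -0.8, 0, 0.3, 0, 0, 0, 0, -0.8, 0, 0.4, 0, 0, 0, 0, -0.8, 0, 0.5, 0, 0, 0, 0, -0.8, 0, 0.5, 0, 0, 0, 0, -0.8]'

```text
time: 18.1
ee_pos: [0.5331, -0.0616, 0.1352]
tcp_rot: [-90.0, 0.0, 18.1]
wrist_force: [1.0, 0.1, -1.8]
opening: 0.0228
```

arm_command --rows '[0, 0.1, 0, 0, 0, 0, -0.8, 0, 0.2, 0, 0, 0, 0, -0.8, 0, 0.3, 0, 0, 0, 0, -0.8, 0, 0.4, 0, 0, 0, 0, -0.8, 0, 0.5, 0, 0, 0, 0, -0.8, 0, 0.5, 0, 0, 0, 0, -0.8]'

```text
time: 18.6
ee_pos: [0.533, -0.0616, 0.1302]
tcp_rot: [-90.0, 0.0, 18.1]
wrist_force: [0.7, 0.4, -1.9]
opening: 0.0227
```

arm_command --rows '[0, 0.05, 0, 0, 0, 0, -0.8, 0, 0.1, 0, 0, 0, 0, -0.8, 0, 0.15, 0, 0, 0, 0, -0.8, 0, 0.2, 0, 0, 0, 0, -0.8, 0, 0.25, 0, 0, 0, 0, -0.8, 0, 0.3, 0, 0, 0, 0, -0.8, 0, 0.3, 0, 0, 0, 0, -0.8]'

```text
time: 19.18
ee_pos: [0.5331, -0.0617, 0.1274]
tcp_rot: [-90.0, 0.0, 18.1]
wrist_force: [1.0, 0.3, -2.1]
opening: 0.0227
```

arm_command --rows '[0, 0.03, 0, 0, 0, 0, -0.8, 0, 0.06, 0, 0, 0, 0, -0.8, 0, 0.09, 0, 0, 0, 0, -0.8, 0, 0.09, 0, 0, 0, 0, -0.8]'

```text
time: 19.52
ee_pos: [0.5331, -0.0617, 0.1265]
tcp_rot: [-90.0, 0.0, 18.1]
wrist_force: [0.2, 0.4, -2.2]
opening: 0.0229
```

arm_command --rows '[0, 0.02, 0, 0, 0, 0, -0.8, 0, 0.04, 0, 0, 0, 0, -0.8, 0, 0.04, 0, 0, 0, 0, -0.8]'

```text
time: 19.77
ee_pos: [0.5332, -0.0617, 0.1262]
tcp_rot: [-90.0, -0.0, 18.1]
wrist_force: [0.5, -0.8, -1.4]
opening: 0.0229
```

arm_command --rows '[0, 0.02, 0, 0, 0, 0, -0.8, 0, 0.04, 0, 0, 0, 0, -0.8, 0, 0.04, 0, 0, 0, 0, -0.8]'

```text
time: 20.02
ee_pos: [0.5332, -0.0617, 0.1262]
tcp_rot: [-90.0, -0.0, 18.1]
wrist_force: [-1.7, 0.3, 2.9]
opening: 0.0229
```

arm_command --rows '[0, 0, 0, 0, 0, 0, -0.4, 0, 0, 0, 0, 0, 0, -0.35, 0, 0, 0, 0, 0, 0, -0.3, 0, 0, 0, 0, 0, 0, -0.1, 0, 0, 0, 0, 0, 0, 0.1, 0, 0, 0, 0, 0, 0, 0.1, 0, 0, 0, 0, 0, 0, 0.1]' --force 20

```text
time: 20.6
ee_pos: [0.5331, -0.0616, 0.1257]
tcp_rot: [-90.0, 0.0, 18.1]
wrist_force: [0.7, -0.3, 0.1]
opening: 0.0472
```

arm_command --rows '[0, -0.3, 0, 0, 0, 0, 0.1, 0, -1, 0, 0, 0, 0, 0.1, 0, -2, 0, 0, 0, 0, 0.1, 0, -3.3, 0, 0, 0, 0, 0.1, 0, -5, 0, 0, 0, 0, 0.1, 0, -7, 0, 0, 0, 0, 0.1, 0, -9, 0, 0, 0, 0, 0.1, 0, -11, 0, 0, 0, 0, 0.1, 0, -13, 0, 0, 0, 0, 0.1, 0, -14.5, 0, 0, 0, 0, 0.1, 0, -15, 0, 0, 0, 0, 0.1, 0, -15, 0, 0, 0, 0, 0.1]'

```text
time: 21.6
ee_pos: [0.5336, -0.0617, 0.2778]
tcp_rot: [-90.1, -0.2, 18.1]
wrist_force: [1.1, 0.2, -0.2]
opening: 0.047
```

arm_command --rows '[0, 0, -2, 0, 0, 0, 0.1, -1, 0, -5, 0, 0, 0, 0.1, -2, 0, -8, 0, 0, 0, 0.1, -4, 0, -11, 0, 0, 0, 0.1, -6, 0, -14, 0, 0, 0, 0.1, -8, 0, -17, 0, 0, 0, 0.1, -9, 0, -19, 0, 0, 0, 0.1, -10, 0, -20, 0, 0, 0, 0.1, -10, 0, -20, 0, 0, 0, 0.1, -10, 0, -20, 0, 0, 0, 0.1]'

```text
time: 22.43
ee_pos: [0.4999, -0.2827, 0.2751]
tcp_rot: [-89.9, 0.0, 18.0]
wrist_force: [0.4, 0.1, 0.2]
opening: 0.047
```

```bash
python3 - <<'E'
from h import *
import pickle
C={n:grab(n,n+'6.png') for n in ['scene','top']}
pickle.dump(C,open('c6.pkl','wb'))
o=sensors.get_obs(); print(o['time'],o['ee_pos'],o['wrist_force'],o['opening'])
s,t=C['scene'],C['top']
W=cloud(s); P=W[185:245,280:335].reshape(-1,3); P=P[np.isfinite(P[:,2])]
Q=P[P[:,2]>.06]; print('nozzle',len(Q),Q[:,2].max(),Q.mean(0)); 
W=cloud(t);P=W[190:235,315:355].reshape(-1,3);Q=P[P[:,2]>.085];print(len(Q),Q[:,2].max() if len(Q) else 0,np.median(Q,axis=0))
cv2.imwrite('pics/crop10.png',np.hstack([cv2.resize(s['pixels'][130:250,265:385],None,fx=4,fy=4,interpolation=cv2.INTER_CUBIC),cv2.resize(t['pixels'][180:240,310:360],None,fx=6,fy=8,interpolation=cv2.INTER_CUBIC)]))
E
```

```text
22.5333 [ 0.50048349 -0.2817401   0.27557601] [ 0.24634859 -0.57145072  0.80175619] 0.04691359056458397
nozzle 192 0.09792148055507244 [ 0.50439039 -0.05226899  0.07681518]
75 0.09846879781789719 [ 0.53213132 -0.05845845  0.09468638]
```

View pics/crop10.png

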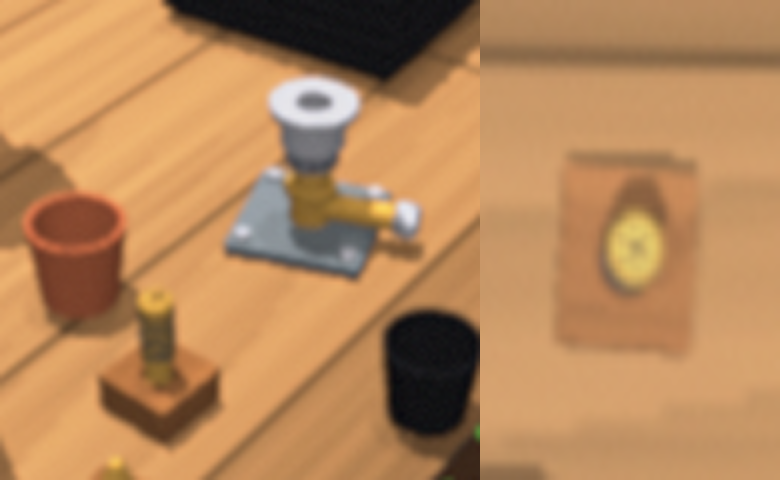

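View pics/scene6.png

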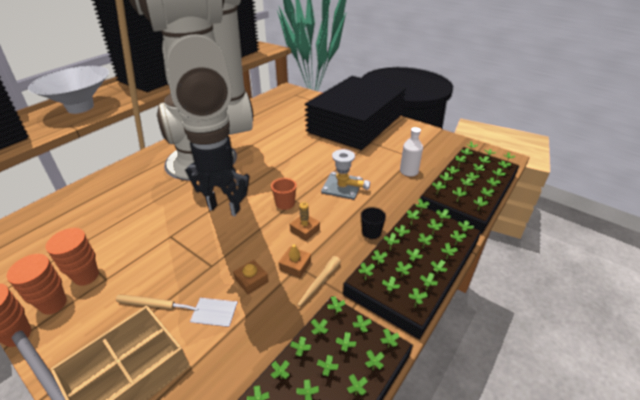

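The nozzle stands upright in the holder (scene pixels about 304,213), with its face at about 0.095 m against 0.096 m expected. The sleeve is back up at about (343,157), nothing else has moved, and the arm is clear.

```bash
python3 -c "
from workcell import bot
print(bot.job_done())"
```

```text
the job is handed in; nothing more can be done
None
```

The nozzle is off the coupling and standing upright, fully home, in the empty holder block. I handed the job in at about 22.5 s.

- **Pressing and gripping:** I pressed the flange down about 12.5 mm with the fingertips, feeling at most about 9 N. I closed on the nozzle at 20 N, corrected the centring a little, then gripped at 60 N.
- **Drawing it out:** I lifted it straight up slowly, with a drag of about 11 N at most. Those forces were read at the end of each move, so brief peaks between readings would not show. The sleeve sprang back and the flange top measured about 0.119 m, the same as at the start.
- **Placing it:** The nozzle met no resistance going into the hole, and its foot touched the floor at the expected height. After release its face measured about 0.095 m, against 0.096 m expected.
- **Last check:** The camera pictures show the nozzle upright and centred in the block, nothing else visibly moved, and the arm clear.

**One disagreement:** the two cameras differed by 5–6 mm in y on absolute positions. They agreed within about 1 mm on the distance from coupling to holder, so I used that.

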